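Release a locked bench drawer through its slot

ROBOT

A 6-joint arm with a two-finger parallel gripper is mounted at the origin on a cart in front of the work surface, level with it; the furniture and walls round the work are solid. World frame = base frame: x ahead of the robot, y to its left, z up, the work surface at z = 0. Lengths are in mm, angles in rad, forces in N, time in s.
With the tool pointing down it reaches from about 350 to 775 mm from the base axis. Payload 7.3 kg.
Tool frame: the origin (TCP) lies at the very end of the fingers, on their centre line; the grasp point (between the pads) lies bot.grip_point_offset behind it (bot.grip_point_offset is the distance from the TCP to the grasp point, in mm); z points along the fingers, y is the line along which they close (so a half turn about z gives the same grasp; the last joint's range is limited). The gripper opens to 92 mm and grips with 3 to 60 N. Pads are 19 mm wide; open, the fingers measure 130 mm over their backs; the gripper's body (75 mm by 190 mm) begins 47 mm behind the grasp point.
Start: joints at [-1.366, 0.342, 1.524, -0, 1.275, -0.146], TCP at [180.439, -493.038, 226.741] pointing down, gripper open.
Joint ranges: [-2.53, 2.53], [-0.77, 2.02], [0.04, 2.7], [-1, 4.14], [0.28, 2.66], [-3.11, 3.11]. Speed limits (rad/s): [2.57, 2.57, 3.14, 3.14, 3.14, 3.14].

INTERFACE

Orientations are given as [roll, pitch, yaw] about the fixed x, y, z axes, in that order (R = Rz(yaw) Ry(pitch) Rx(roll)).
In Python, from plant import bot gives the robot as it stands. The module is installed in compiled form; this text tells all that it offers.
- The arm moves only by the tool carry_out, never from a script. Its argument "plan" is a list of rows, each an object of numbers: "tx", "ty", "tz": the shift along the world's x, y, z in mm; "rx", "ry", "rz": the turn, a rotation vector about the world's x, y, z in rad. A call has 1 to 12 rows; each row shifts and turns the commanded pose from where the row before left it; what a row does not reach is not made up. A row lasts 1/10 s, in which the tool goes at most 50 mm and 8.59 degrees, less where a joint would pass 70% of its speed; a pose out of reach is approached as far as the arm can. A call with a gripper value outside its range is refused whole. "gripper" is the closure, from 0 (fully open) to 1 (shut), set as the call begins (left out, the last holds). The fingers move at their own pace and stop on an object; the grip force is fixed at half the most. Time passes only in rows, so rows that do not move let the fingers close. It gives the time, the measured TCP pose, the force, the opening and the grip force at its end, in the units of the state.
- bot.get_obs(): the state, without advancing time (a new reading comes with each control period).
- bot.capture(name): name is "side" or "top"; returns the picture (400x640x3 uint8, red, green, blue); there is no depth.
- bot.camera_model(name): a dict with "camera_matrix" (3x3 intrinsics, pixels), "dist" ([k1, k2, p1, p2, k3] as OpenCV has them; the pictures are not rectified), "R" (3x3) and "t" (3): a world point X has camera coordinates R X + t. Camera axes: x right, y down, z forward; pixel columns grow to the right and rows downward; lengths in mm; the calibration is good to about 2 mm. A picture is of the moment at which its call begins. camera_model takes no time and is no camera call.
- bot.close_job(): hands the job in; it is judged then, once.
The state is a dict: "time": time; "joint_positions": joint angles; "dq": joint speeds; "tau": joint torques, N m; "tool_pos": TCP position; "tcp_rot": TCP orientation; "contact_force": force on the tool from outside, world axes, zero at the start; "moment": the same for the moment, N m; "grip_width": finger opening in mm; "finger_force": force on a finger pad.
Only numpy, scipy, OpenCV 4.12 (cv2) and the standard library are available. Lean on these libraries where they do the work, as an engineer would, in place of code of your own. Each camera call takes 0.05 s, during which the arm holds its last target. There are 200 camera calls.

TASK

The drawer of the small grey steel unit is locked shut. Pick up the release rod by its black grip, push its steel end straight into the narrow upright slot beside the drawer until it presses the hidden latch inside and the drawer springs open, then draw the rod out and lay it down flat on the table, clear of the unit. Leave the gift box, the label roll and the coasters where they are.

Things in the scene. Friction and masses are not known exactly. Their poses are not given: they have to be found in the camera images.
- drawer_unit: grey steel drawer unit fixed to the table, 150 deep (x) x 240 wide (y) x 85 mm high. Origin: centre of its underside. Its x axis points from its front into it (away from the robot), y to the left, z up. The drawer front takes up the left two thirds of its front face; right of it is a fixed panel with the release slot.
- release_slot (a point): centre of the mouth of the upright slot in the front panel, at the outer face of its 2 mm steel rim; 95 mm right of the unit's middle, 45 mm above the table. The opening is 18 mm wide, 26 mm high. Axes as drawer_unit: the rod goes in level along +x. The hidden latch tab (36 wide, 46 mm high, centred on the slot) stands 37 mm behind this point.
- drawer (a joint): how far the drawer has come out toward the robot, m: 0 locked shut; once the latch is pressed a spring drives it out to its stop at 0.04.
- rod_grip (a point): centre of the black grip of the release rod, 70 long (x) x 20 wide (y) x 30 mm high (z), lying on the table with this point 15 mm up. The rod's x axis points from the grip to its steel tip. An 8 mm steel rod runs along the grip's centre line, 110 mm out of its front end. Mass about 0.12 kg.
- rod_tip (a point): rounded tip of the steel rod, 145 mm from rod_grip along its x axis. Axes as rod_grip.
- release_rod: the whole release rod, 180 mm long; origin at the underside of the grip, 15 mm below rod_grip.
- gift_box: white closed gift box, 81 x 120 x 42 mm, a bystander; origin at its underside.
- label_roll: white label roll standing on its flat end, 100 mm across, 62 mm high, a bystander; origin at its underside.
- coasters: stack of green square coasters, 97 x 97 x 21 mm, a bystander; origin at its underside.
- latch (a joint): how far the hidden latch tab is pushed in along the unit's +x, m: 0 at rest, 0.012 at its stop. The drawer comes free at about 0.007 (rod tip about 45 mm behind the slot's mouth). Sprung: about 2 N at first, 4 to 5 N at release; comes back by itself.
Mind the look-alikes: they are no part of the job. Several things look just like the release_rod: the one meant starts nearest to the robot's base.

How it is judged (in metres and radians):
On the way, in this order (a step that is already met when the one before it is completed fails the run):
1. the rod's tip is inside the slot, the drawer still shut (x of rod_tip in the frame of release_slot above 0.008 m and z of rod_tip in the frame of release_slot between -0.02 and 0.02 m and y of rod_tip in the frame of release_slot between -0.016 and 0.016 m and value of joint drawer below 0.01 m), for 0.05 s.
2. the drawer springs open while the rod is pushed into the slot (x of rod_tip in the frame of release_slot above 0.025 m and z of rod_tip in the frame of release_slot between -0.02 and 0.02 m and y of rod_tip in the frame of release_slot between -0.016 and 0.016 m and value of joint drawer above 0.025 m), for 0.05 s.
At the end, for the whole second after the job is handed in: The drawer stands open by more than 30 mm; the rod lies flat on the table (grip centre below 22 mm, tip below 30 mm), its tip more than 30 mm from the slot, not touching the unit or drawer, at rest (value of joint drawer above 0.03 m and height (world z) of rod_grip below 0.022 m and height (world z) of rod_tip below 0.03 m and horizontal distance between rod_tip and release_slot above 0.03 m and contact force between release_rod and drawer_unit below 0.1 N and linear speed of release_rod below 0.02 m/s).
It fails at once if the gift box, the label roll or the coasters are moved by more than 30 mm (distance of any of gift_box, label_roll, coasters from where it was at the start of the episode above 0.03 m).
It also fails if it takes over 54 s, if anything falls off the work surface, if the arm or the gripper's body presses on something with over 40 N, if the wrist force passes 120 N, or if a joint passes its speed limit or range.

## Working session

There is one attempt and no reset: what is moved stays moved. The work goes in short steps, Python scripts to look and compute and a tool call to move; the robot and the scene stay as the last step left them, time stands still between calls to the robot, and variables do not carry over. Pictures are saved under pics/ and viewed, at most 10 in all, crops included, and the job is handed in when it is done.

Besides the shell and the picture viewer there is one more tool, called after ">>>" as name([rows], argument=value, ...), one row to a line, values as JSON. carry_out: Moves the arm, as the interface text tells. Its arguments: {"type":"object","properties":{"plan":{"type":"array"},"gripper":{"type":"number"}},"required":["plan"]}

```bash
mkdir -p pics; python3 - <<'E'
from plant import bot
import cv2,numpy as np
for n in("top","side"):
    im=bot.capture(n); cv2.imwrite(f"pics/{n}0.png",im[:,:,::-1])
    m=bot.camera_model(n); print(n,m["camera_matrix"],m["dist"],-np.array(m["R"]).T@m["t"],m["R"])
print(bot.grip_point_offset,bot.get_obs())
E
```

```text
top [[415.0889924    0.         315.12238997]
 [  0.         415.0889924  195.70433235]
 [  0.           0.           1.        ]] [-0.03393964  0.          0.          0.          0.        ] [ 417.7005874   -58.22543571 1541.44997817] [[ 0.01946932 -0.99958202  0.02137114]
 [-0.99266462 -0.02187678 -0.11890485]
 [ 0.11932269 -0.01889938 -0.99267563]]
side [[452.43196805   0.         319.22971994]
 [  0.         452.43196805 204.67889906]
 [  0.           0.           1.        ]] [-0.06018227  0.          0.          0.          0.        ] [  326.20954831 -1178.02274348  1042.40498652] [[ 0.96911886 -0.24627532 -0.01253423]
 [-0.16986297 -0.62985429 -0.7579117 ]
 [ 0.1787602   0.73663562 -0.65223673]]
18.8 {'time': 0.1, 'joint_positions': array([-1.36599333e+00,  3.42628373e-01,  1.52489749e+00, -3.75797455e-05,
        1.27537221e+00, -1.45999345e-01]), 'dq': array([-0.00021107, -0.00070695, -0.00210277, -0.0004587 ,  0.00162784,
       -0.00067743]), 'tau': array([ 1.54019752e-03, -4.32003450e+01, -2.44693601e+01,  7.18267076e-02,
        5.25827694e-02, -5.50116795e-05]), 'tool_pos': array([ 180.35639211, -492.68065628,  226.13563117]), 'tcp_rot': array([-3.14029589e+00, -1.54358933e-04,  3.50813204e-01]), 'contact_force': array([0.06411665, 0.36712314, 0.11338395]), 'moment': array([-0.02231541,  0.00051867,  0.0342023 ]), 'finger_force': 0.0, 'grip_width': 91.69174752355858}
```

View pics/top0.png

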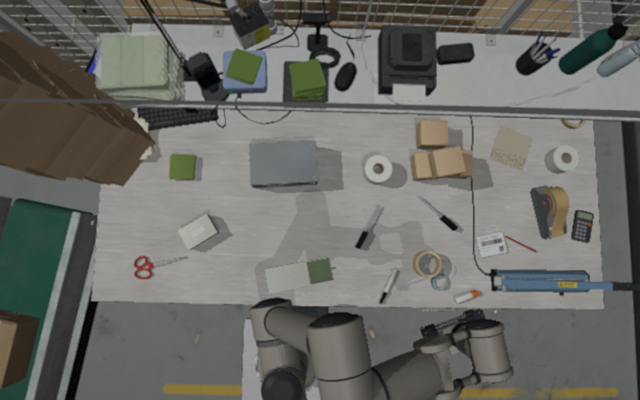

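View pics/side0.png

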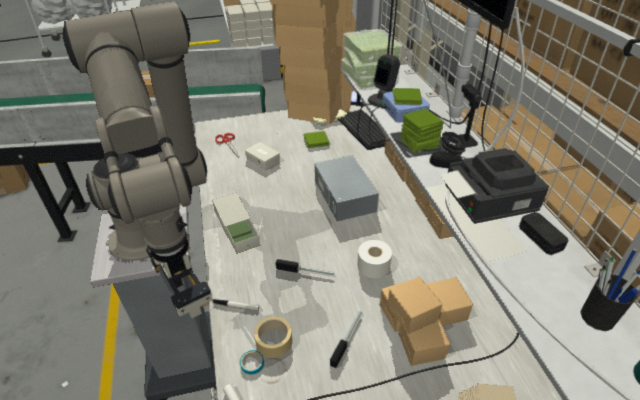

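The rod-like candidates in the top view are A with its grip at (364,240), B with its grip at (452,224), and C, a marker-like object at (389,286). I'll compute each one's distance from the base and enlarge them.

```bash
cat > h.py <<'E'
from plant import bot
import cv2,numpy as np
def ray(n,px):
    m=bot.camera_model(n);R=np.array(m["R"]);t=np.array(m["t"])
    u=cv2.undistortPoints(np.array(px,float).reshape(-1,1,2),np.array(m["camera_matrix"]),np.array(m["dist"])).reshape(-1,2)
    return -R.T@t,np.c_[u,np.ones(len(u))]@R
def plane(n,px,z):
    c,d=ray(n,px); return c+d*((z-c[2])/d[:,2])[:,None]
def proj(n,X):
    m=bot.camera_model(n)
    return cv2.projectPoints(np.array(X,float).reshape(-1,1,3),cv2.Rodrigues(np.array(m["R"]))[0],np.array(m["t"],float),np.array(m["camera_matrix"]),np.array(m["dist"]))[0].reshape(-1,2)
E
python3 - <<'E'
from h import *
print(plane("top",[[364,240],[380,208],[452,224],[421,198],[385,296],[395,270]],15).round())
print(plane("side",[[287,267],[334,275],[337,356],[359,314],[216,303],[257,310]],15).round())
t=cv2.imread("pics/top0.png");s=cv2.imread("pics/side0.png")
a=cv2.resize(t[190:310,340:470],None,fx=3,fy=3,interpolation=2);b=cv2.resize(s[245:375,200:370],None,fx=2.4,fy=2.4,interpolation=2)
o=np.zeros((max(a.shape[0],b.shape[0]),a.shape[1]+b.shape[1],3),np.uint8);o[:a.shape[0],:a.shape[1]]=a;o[:b.shape[0],a.shape[1]:]=b
cv2.imwrite("pics/c1.png",o)
u=np.vstack([cv2.resize(t[125:200,235:335],None,fx=5,fy=5,interpolation=2)]);cv2.imwrite("pics/c2.png",np.hstack([cv2.resize(u,(400,300)),cv2.resize(s[150:230,300:400],(375,300),interpolation=2)]))
E
```

```text
[[ 441. -270.   15.]
 [ 561. -329.   15.]
 [ 507. -598.   15.]
 [ 601. -482.   15.]
 [ 241. -348.   15.]
 [ 335. -384.   15.]]
[[ 443. -271.   15.]
 [ 572. -337.   15.]
 [ 507. -596.   15.]
 [ 600. -488.   15.]
 [ 224. -352.   15.]
 [ 333. -404.   15.]]
```

View pics/c1.png

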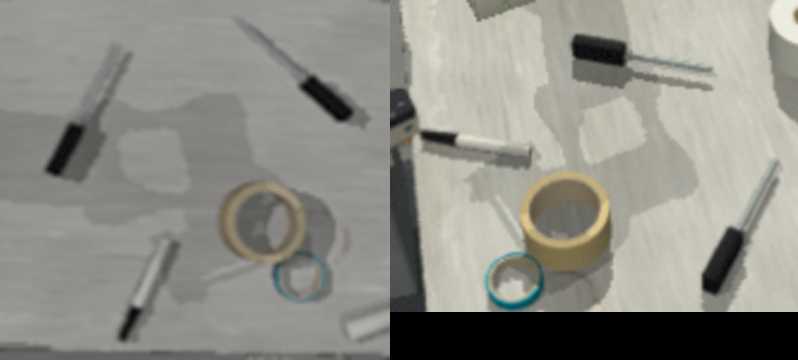

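View pics/c2.png

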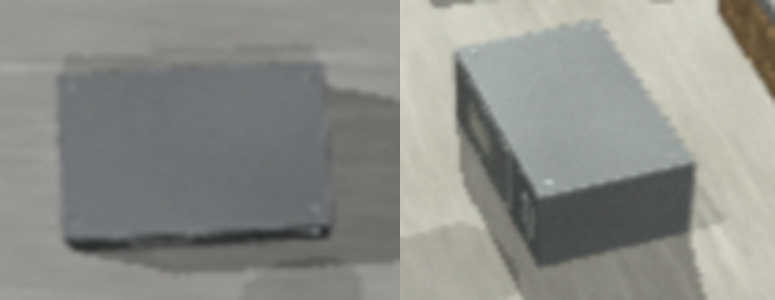

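A (364,240) is a black grip with a thin steel shank, 517 mm from the base. B (452,224) looks identical but is 784 mm away. C (389,286) is a white marker with a black cap, not a rod. That makes A the release rod. The unit's top face and its slot panel, at the right end of the front face, are both visible. Next I'll measure A and the unit precisely.

```bash
python3 - <<'E'
from h import *
def big(mask):
    n,l,st,c=cv2.connectedComponentsWithStats(mask.astype(np.uint8)); i=1+np.argmax(st[1:,4]); return l==i,c[i],st[i]
T={}
for n,(x0,x1,y0,y1) in {"top":(345,392,200,260),"side":(268,345,252,290)}.items():
    im=cv2.imread(f"pics/{n}0.png").astype(int); m=np.zeros(im.shape[:2],bool); m[y0:y1,x0:x1]=im[y0:y1,x0:x1].max(2)<60
    k,c,st=big(m); p=np.argwhere(k)[:,::-1].astype(float)
    w,v=np.linalg.eigh(np.cov((p-c).T)); T[n]=(c,v[:,1]); q=np.array([c-8*v[:,1],c+8*v[:,1]])
    P=plane(n,q,16);d=P[1]-P[0];print(n,st,c.round(1),plane(n,[c],16).round(1),"yaw",np.degrees(np.arctan2(d[1],d[0]))%180)
ca,da=ray("top",[T["top"][0]]);cb,db=ray("side",[T["side"][0]])
A=np.c_[da[0],-db[0]];s=np.linalg.lstsq(A,cb-ca,rcond=None)[0];print("tri",ca+da[0]*s[0],cb+db[0]*s[1])
# unit top face
for n,(x0,x1,y0,y1),sd in(("top",(235,335,125,200),(285,160)),("side",(300,390,145,230),(345,180))):
    im=cv2.cvtColor(cv2.imread(f"pics/{n}0.png"),cv2.COLOR_BGR2LAB).astype(int)
    ref=np.median(im[sd[1]-5:sd[1]+6,sd[0]-5:sd[0]+6].reshape(-1,3),0);print(n,"ref",ref)
    d=np.abs(im-ref);m=np.zeros(im.shape[:2],bool);m[y0:y1,x0:x1]=((d[...,0]<17)&(d[...,1:].max(2)<5))[y0:y1,x0:x1]
    m=cv2.morphologyEx(cv2.morphologyEx(m.astype(np.uint8),cv2.MORPH_CLOSE,np.ones((3,3))),cv2.MORPH_OPEN,np.ones((5,5)))
    k,c,st=big(m);cn=cv2.findContours(k.astype(np.uint8),0,1)[0][0][:,0]
    P=plane(n,cn,85)[:,:2].astype(np.float32);r=cv2.minAreaRect(P);print(n,st,r,cv2.boxPoints(r).round(1).tolist())
E
```

```text
top [356 231  12  17  91] [361.6 239.2] [[ 444.3 -260.8   16. ]] yaw 151.64843314260403
side [276 260  22  13 204] [286.7 265.8] [[ 443.2 -266.9   16. ]] yaw 149.6725150895635
tri [ 444.3675217  -261.56566329    9.94940874] [ 443.90151349 -261.5215589     9.93543864]
top ref [123. 127. 126.]
top [ 249  137   86   63 4114] ((691.3867797851562, 0.34674072265625), (224.40380859375, 304.50726318359375), 1.2534817457199097) [[575.9000244140625, 150.10000610351562], [582.5, -154.3000030517578], [806.9000244140625, -149.39999389648438], [800.2000122070312, 155.0]]
side ref [168. 125. 128.]
side [ 317  156   59   45 1700] ((711.8203125, 23.802032470703125), (147.4241485595703, 233.88717651367188), 4.79988956451416) [[628.5999755859375, 134.1999969482422], [648.2000122070312, -98.9000015258789], [795.0999755859375, -86.5999984741211], [775.5, 146.5]]
```

```bash
python3 - <<'E'
from h import *
print(plane("top",[[250,143],[316.75,141.2],[317.5,182],[251.5,184.2]],85).round(1))
print(plane("side",np.array([[457,52],[592,20],[694,163],[540,200]])/[3.75,3.75]+[300,150],85).round(1))
# far + side edges of top view by gradient: fit lines
im=cv2.cvtColor(cv2.imread("pics/top0.png"),cv2.COLOR_BGR2GRAY).astype(float)
for y in(150,165,178): print(y,im[y,244:256].astype(int),im[y,310:324].astype(int))
for x in(258,283,308): print(x,im[135:150,x].astype(int),im[174:194,x].astype(int))
s=cv2.imread("pics/side0.png");cv2.imwrite("pics/c3.png",np.hstack([cv2.resize(s[155:220,312:382],(490,455),interpolation=cv2.INTER_NEAREST)]))
t=cv2.imread("pics/top0.png");cv2.imwrite("pics/c4.png",cv2.resize(t[195:260,340:400],(600,600))[:590])
E
```

```text
[[777.7 151.   85. ]
 [790.1 -88.   85. ]
 [641.9 -93.4  85. ]
 [628.8 139.9  85. ]]
[[1003.3   26.1   85. ]
 [1155.6   41.6   85. ]
 [1138.4 -185.5   85. ]
 [ 982.3 -195.9   85. ]]
150 [145 144 145 145 141 130 118 114 115 115 115 115] [114 114 113 114 114 111 107 109 109 110 109 111 109 110]
165 [149 150 153 153 152 141 122 115 117 117 117 115] [108 110 109 109 110 110 106 105 110 113 110 111 111 111]
178 [151 150 151 151 149 144 131 119 115 114 117 117] [108 105 106 109 113 110 109 105 102 111 111 112 113 113]
258 [150 149 149 142 132 130 130 121 117 114 115 114 113 113 114] [116 118 117 117 117 118 116 117 119 119  92  57  45  62 108 140 151 148
 146 146]
283 [141 138 133 135 136 127 113 111 113 113 115 114 116 116 115] [114 114 113 113 112 113 114 117 122 104  75  62  80 104 110 111 112 109
 114 137]
308 [139 132 130 138 138 126 116 113 116 115 116 116 115 117 115] [107 108 108 106 108 109 108  93  67  52  64 103 110 107 106 104  92  97
 121 131]
```

View pics/c3.png

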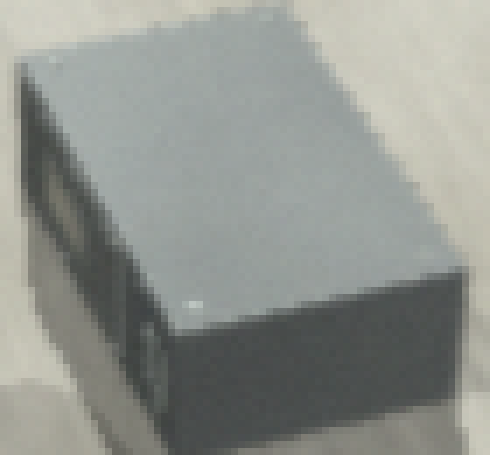

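Crop c3 shows the unit in the side view: top corners near (314.4,163.4), (352.9,155.9), (378.2,192.8) and (336.8,201.9), with the light slot rim at about (333,206.6). I'll combine both views.

```bash
python3 - <<'E'
from h import *
from scipy.optimize import least_squares
S=np.array([[314.4,163.4],[352.9,155.9],[378.2,192.8],[336.8,201.9]]);B=np.array([[336.5,218.8],[377.6,211.7]])
T=np.array([[249.2,142.3],[317,140.0],[318,181.3],[250.2,184.6]])
print(plane("side",S,85).round(1).tolist(),plane("side",B,0).round(1).tolist(),"slot",plane("side",[[332.9,206.6]],45))
print(plane("top",T,85).round(1).tolist())
loc=np.array([[-75,120],[75,120],[75,-120],[-75,-120]])
def fit(Q,L):
    f=lambda p:(np.c_[np.cos(p[2])*L[:,0]-np.sin(p[2])*L[:,1]+p[0],np.sin(p[2])*L[:,0]+np.cos(p[2])*L[:,1]+p[1]]-Q).ravel()
    r=least_squares(f,[700,25,0]);p=r.x;x,y=-77,-95
    print(p,np.degrees(p[2]),"slot",p[0]+np.cos(p[2])*x-np.sin(p[2])*y,p[1]+np.sin(p[2])*x+np.cos(p[2])*y,np.abs(r.fun).max())
fit(plane("side",S,85)[:,:2],loc);fit(plane("top",T,85)[:,:2],loc)
fit(np.r_[plane("side",S,85),plane("side",B,0),plane("top",T,85)][:,:2],np.r_[loc,loc[[3,2]],loc])
E
```

```text
[[628.3, 130.6, 85.0], [777.4, 139.5, 85.0], [793.9, -89.1, 85.0], [647.4, -98.2, 85.0]] [[650.6, -87.5, 0.0], [798.0, -89.6, 0.0]] slot [[641.50976719 -73.11788299  45.        ]]
[[780.2, 154.0, 85.0], [794.6, -88.8, 85.0], [644.5, -95.2, 85.0], [627.3, 144.5, 85.0]]
[7.11761867e+02 2.07034906e+01 7.28326206e-02] 4.173001770434948 slot 641.878986859596 -79.64780763717923 6.377148712235709
[711.63654388  28.62074243  -1.51189877] -86.62541864244474 slot 612.2687798107941 99.89519411937599 49.59123460486667
[ 7.26047560e+02  2.29029259e+01 -5.15427809e-01] -29.53183812318646 slot 612.225074534007 -21.801009106566568 188.98954128360293
```

View pics/c4.png

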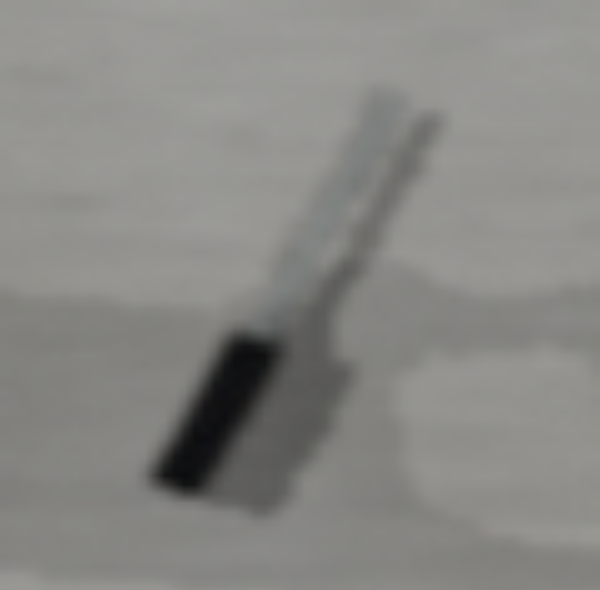

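Crop c4 shows A's grip centre at about px (361.6,239.5), the shank running to its tip at about (378,205), and shadow to the right. I'll fix the corner order in the top fit, then compute the first move.

```bash
python3 - <<'E'
from h import *
T=np.array([[249.2,142.3],[317,140.0],[318,181.3],[250.2,184.6]]);P=plane("top",T,85)[:,:2]
fl=(P[1]+P[2])/2;print("right edge mid",fl,"yaw",np.degrees(np.arctan2(*(P[1]-P[2])[::-1])),np.degrees(np.arctan2(*(P[0]-P[3])[::-1])),"front",np.degrees(np.arctan2(P[2,0]-P[3,0],P[3,1]-P[2,1])))
G=plane("top",[[361.6,239.5],[378,204.8]],15)[:,:2];d=G[1]-G[0];print(G,np.hypot(*d),np.degrees(np.arctan2(d[1],d[0])))
o=bot.get_obs()["tool_pos"];print(np.array([444,-263])-o[:2])
E
```

```text
right edge mid [719.52861191 -91.97203942] yaw 2.438171009379643 3.5633344498965878 front 4.112349766076539
[[ 443.0972621  -261.00849287]
 [ 572.34702299 -321.21316169]] 142.58366961333036 -24.976151172950235
[263.64360789 229.68065628]
```

>>> carry_out([
  {"tx": 33, "ty": 28, "tz": -10, "rz": -0.104},
  {"tx": 33, "ty": 28, "tz": -10, "rz": -0.104},
  {"tx": 33, "ty": 29, "tz": -10, "rz": -0.104},
  {"tx": 33, "ty": 29, "tz": -10, "rz": -0.104},
  {"tx": 33, "ty": 29, "tz": -10, "rz": -0.104},
  {"tx": 33, "ty": 29, "tz": -10, "rz": -0.104},
  {"tx": 33, "ty": 29, "tz": -10, "rz": -0.104},
  {"tx": 33, "ty": 29, "tz": -10, "rz": -0.104},
  {},
  {},
  {},
], gripper=0.3)

```text
invalid input at $.plan[0]: expected keys tx, ty, tz, rx, ry, rz
```

>>> carry_out([
  {"tx": 33, "ty": 28, "tz": -10, "rx": 0, "ry": 0, "rz": -0.104},
  {"tx": 33, "ty": 28, "tz": -10, "rx": 0, "ry": 0, "rz": -0.104},
  {"tx": 33, "ty": 29, "tz": -10, "rx": 0, "ry": 0, "rz": -0.104},
  {"tx": 33, "ty": 29, "tz": -10, "rx": 0, "ry": 0, "rz": -0.104},
  {"tx": 33, "ty": 29, "tz": -10, "rx": 0, "ry": 0, "rz": -0.104},
  {"tx": 33, "ty": 29, "tz": -10, "rx": 0, "ry": 0, "rz": -0.104},
  {"tx": 33, "ty": 29, "tz": -10, "rx": 0, "ry": 0, "rz": -0.104},
  {"tx": 33, "ty": 29, "tz": -10, "rx": 0, "ry": 0, "rz": -0.104},
  {"tx": 0, "ty": 0, "tz": 0, "rx": 0, "ry": 0, "rz": 0},
  {"tx": 0, "ty": 0, "tz": 0, "rx": 0, "ry": 0, "rz": 0},
], gripper=0.3)

```text
time: 1.1
tool_pos: [444.7, -262.1, 146.1]
tcp_rot: [3.141, 0.001, -0.478]
contact_force: [0.2, -0.4, -0.4]
grip_width: 64.5
finger_force: 0.0
```

>>> carry_out([
  {"tx": 0, "ty": 0, "tz": -30, "rx": 0, "ry": 0, "rz": 0},
  {"tx": 0, "ty": 0, "tz": -30, "rx": 0, "ry": 0, "rz": 0},
  {"tx": 0, "ty": 0, "tz": -30, "rx": 0, "ry": 0, "rz": 0},
  {"tx": 0, "ty": 0, "tz": -20, "rx": 0, "ry": 0, "rz": 0},
  {"tx": 0, "ty": 0, "tz": -15, "rx": 0, "ry": 0, "rz": 0},
  {"tx": 0, "ty": 0, "tz": -10, "rx": 0, "ry": 0, "rz": 0},
  {"tx": 0, "ty": 0, "tz": -6, "rx": 0, "ry": 0, "rz": 0},
  {"tx": 0, "ty": 0, "tz": 0, "rx": 0, "ry": 0, "rz": 0},
  {"tx": 0, "ty": 0, "tz": 0, "rx": 0, "ry": 0, "rz": 0},
])

```text
time: 2.0
tool_pos: [444.7, -263.6, 6.4]
tcp_rot: [3.141, -0.001, -0.481]
contact_force: [0.2, 0.7, -0.2]
grip_width: 64.1
finger_force: 0.0
```

>>> carry_out([
  {"tx": 0, "ty": 0, "tz": 0, "rx": 0, "ry": 0, "rz": 0},
  {"tx": 0, "ty": 0, "tz": 0, "rx": 0, "ry": 0, "rz": 0},
  {"tx": 0, "ty": 0, "tz": 0, "rx": 0, "ry": 0, "rz": 0},
  {"tx": 0, "ty": 0, "tz": 0, "rx": 0, "ry": 0, "rz": 0},
  {"tx": 0, "ty": 0, "tz": 0, "rx": 0, "ry": 0, "rz": 0},
  {"tx": 0, "ty": 0, "tz": 0, "rx": 0, "ry": 0, "rz": 0},
  {"tx": 0, "ty": 0, "tz": 0, "rx": 0, "ry": 0, "rz": 0},
  {"tx": 0, "ty": 0, "tz": 0, "rx": 0, "ry": 0, "rz": 0},
], gripper=1)

```text
time: 2.8
tool_pos: [444.5, -263.0, 5.8]
tcp_rot: [-3.142, 0.0, -0.481]
contact_force: [-0.0, 0.9, 0.3]
grip_width: 19.8
finger_force: 30.0
```

>>> carry_out([
  {"tx": 0, "ty": 0, "tz": 15, "rx": 0, "ry": 0, "rz": 0},
  {"tx": 0, "ty": 0, "tz": 15, "rx": 0, "ry": 0, "rz": 0},
  {"tx": 2, "ty": 22, "tz": 0, "rx": 0, "ry": 0, "rz": 0.068},
  {"tx": 2, "ty": 22, "tz": 0, "rx": 0, "ry": 0, "rz": 0.068},
  {"tx": 2, "ty": 22, "tz": 0, "rx": 0, "ry": 0, "rz": 0.068},
  {"tx": 2, "ty": 22, "tz": 0, "rx": 0, "ry": 0, "rz": 0.068},
  {"tx": 2, "ty": 22, "tz": 0, "rx": 0, "ry": 0, "rz": 0.068},
  {"tx": 2, "ty": 22, "tz": 0, "rx": 0, "ry": 0, "rz": 0.068},
  {"tx": 3, "ty": 22, "tz": 0, "rx": 0, "ry": 0, "rz": 0.068},
  {"tx": 3, "ty": 23, "tz": 0, "rx": 0, "ry": 0, "rz": 0.068},
  {"tx": 0, "ty": 0, "tz": 0, "rx": 0, "ry": 0, "rz": 0},
  {"tx": 0, "ty": 0, "tz": 0, "rx": 0, "ry": 0, "rz": 0},
])

```text
time: 4.0
tool_pos: [462.5, -85.9, 35.7]
tcp_rot: [3.141, 0.0, 0.063]
contact_force: [-0.1, 0.5, -1.3]
grip_width: 19.9
finger_force: 30.0
```

```bash
python3 - <<'E'
from h import *
for n in("top","side"): cv2.imwrite(f"pics/{n}1.png",bot.capture(n)[:,:,::-1])
t=cv2.imread("pics/top1.png");s=cv2.imread("pics/side1.png")
cv2.imwrite("pics/c5.png",np.hstack([cv2.resize(t[165:240,290:355],(390,450),interpolation=2),cv2.resize(s[180:255,290:355],(390,450),interpolation=2)]))
print(proj("top",[[607,-76,45],[642,-74,45]]),proj("side",[[607,-76,45],[642,-74,45]]),bot.get_obs()["tool_pos"])
E
```

```text
[[312.22522858 193.06621614]
 [311.87162214 183.52721911]] [[323.18409726 208.90704017]
 [333.11105862 206.74126592]] [462.50447335 -86.67561326  35.71626543]
```

View pics/c5.png

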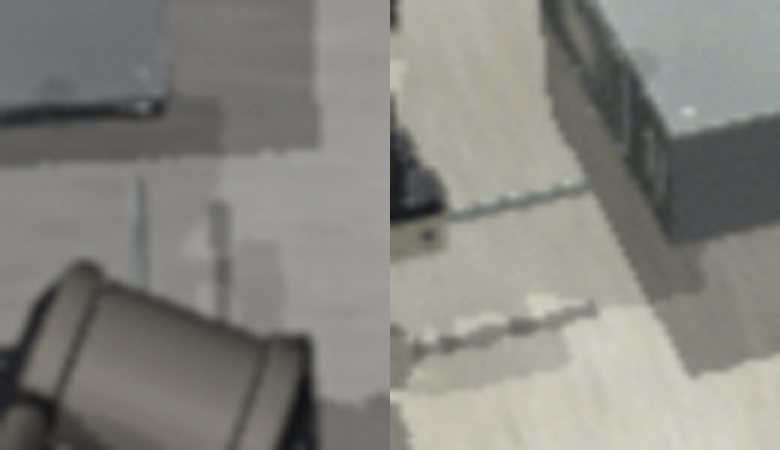

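Crop c5 shows the tip at top px (312.5,194) and side px (322,210.7), with the slot rim centre in the side view near (333.3,207). The rod looks a few mm too far right, so I'll measure it by triangulation in the same images.

```bash
python3 - <<'E'
from h import *
t=cv2.cvtColor(cv2.imread("pics/top1.png"),6).astype(int);s=cv2.cvtColor(cv2.imread("pics/side1.png"),6).astype(int)
print("rod top cols 307-318");
for y in range(190,214,2): print(y,t[y,307:319])
print("right edge")
for y in range(145,184,5): print(y,t[y,311:324])
print("side rod, rows 204..222")
for x in range(300,328,3): print(x,s[204:222,x])
print("rim rows 198-217, cols 328-340");print(s[198:218,327:341])
E
```

```text
rod top cols 307-318
190 [92 90 90 89 90 90 94 96 92 94 99 96]
192 [125 124 124 124 125 125 127 129 124 128 132 131]
194 [133 133 134 134 135 129 124 130 132 133 133 133]
196 [130 129 129 131 136 128 111 122 133 135 134 135]
198 [133 133 132 134 138 132 112 120 132 135 135 135]
200 [135 134 133 133 137 132 114 119 131 134 133 133]
202 [134 133 133 134 133 123 108 115 131 135 134 135]
204 [134 134 135 136 131 119 108 116 134 136 136 136]
206 [135 136 135 135 131 122 112 118 135 138 138 139]
208 [131 136 135 135 132 125 118 117 135 139 138 138]
210 [104 130 135 136 132 128 121 119 134 137 136 137]
212 [ 73  70  74  89 104 114 115 116 133 138 136 136]
right edge
145 [120 118 113 116 115 130 148 154 155 155 155 155 155]
150 [117 116 116 116 113 110 112 114 112 112 112 114 112]
155 [116 116 115 115 118 120 116 116 115 114 114 114 114]
160 [114 114 115 114 116 111 108 115 118 117 115 115 114]
165 [112 112 112 112 112 109 108 113 115 114 113 114 113]
170 [110 110 110 109 112 109 111 113 114 115 115 117 117]
175 [111 110 112 112 110 113 111 109 114 115 116 116 118]
180 [108 107 106 108 111 1
[... 1347 characters left out ...]
1  66  60  61  74  91  81  84  73  76  77  77  76]
 [102  95  77  60  58  73  91  84  88  76  77  76  76  76]
 [104 101  87  65  60  71  86  84  86  72  74  73  75  76]
 [102 100  92  76  63  65  75  78  84  69  71  75  75  75]
 [102 101  98  91  74  58  65  82  85  64  74  75  75  76]
 [104 102 100  94  81  62  62  79  85  66  74  77  75  76]
 [104 104 100 100  96  77  66  77  75  66  71  76  76  77]
 [104 105 101 100 101  86  72  75  68  64  72  75  76  77]
 [103 104 103 101 102  95  79  66  63  63  73  76  78  76]
 [103 104 102 101 100 105  91  65  59  61  72  77  74  76]
 [104 101 101  99 102 103  97  77  60  63  68  76  77  76]
 [106 103 103  99  99 101 104  92  65  64  72  74  75  77]]
```

```bash
python3 - <<'E'
from h import *
t=cv2.cvtColor(cv2.imread("pics/top1.png"),6).astype(int)
print(t[176:192,300:322])
ca,da=ray("top",[[313.2,194.2]]);cb,db=ray("side",[[322,211.3]])
s=np.linalg.lstsq(np.c_[da[0],-db[0]],cb-ca,rcond=None)[0];print("tip",ca+da[0]*s[0],cb+db[0]*s[1])
print("rim side",plane("side",[[334,206.8]],45),"tip plane45",plane("side",[[322,211.3]],45),plane("top",[[313.2,194.2]],45))
print("rod dir side",plane("side",[[300,215.5],[318,211.6]],45),"top",plane("top",[[313.15,196],[313.4,208]],45))
for sl in([642,-74,45],[641,-71,45]): 
  print(proj("top",[sl,[sl[0],sl[1],60]]),proj("side",[sl]))
E
```

```text
[[112 112 112 109 110 110 111 111 110 110 110 111 115 123 121 112 113 110
  106 113 117 116]
 [111 111 111 109 109 110 110 110 111 109 110 109 115 125 125 114 114 111
  108 114 117 117]
 [103 105 109 112 110 110 111 109 110 110 111 110 109 114 117 113 113 106
  105 112 115 115]
 [ 98 102 106 111 112 112 112 112 113 113 112 111 110 109 112 114 113 104
   99 111 114 116]
 [101 101 106 112 113 113 112 111 111 111 110 108 107 106 108 111 111 100
   91 100 108 111]
 [ 99 101 103 104 106 105 100  96  95  94  91  88  86  91  90  83  79  81
   85  94  97 100]
 [ 71  73  71  72  72  72  67  65  65  70  74  74  88 107 101  65  52  68
   87  94  93  94]
 [ 43  47  43  43  40  43  41  41  44  51  59  61  70  88  82  55  48  69
   89  93  93  92]
 [ 43  45  46  48  48  48  52  53  53  57  57  56  57  65  68  65  69  82
   95  96  96  96]
 [ 66  69  75  77  77  78  82  86  86  85  86  84  83  85  86  88  91  95
   95  97  96  97]
 [ 83  85  88  90  89  90  91  93  94  93  93  93  93  93  94  94  94  95
   94  94  92  93]
 [ 90  90  92  92  92  92  91  91  92  91  91  91  90  91  92  90  92  92
   
[... 289 characters left out ...]
 102]
 [ 99 100 100  99 100  99  99 100  98  98  98  97 100 110 110 102 109 120
  117 114 124 127]]
tip [603.71127969 -79.71554551  38.67012719] [601.95233073 -79.47613797  38.44898488]
rim side [[644.80201017 -75.06698347  45.        ]] tip plane45 [[600.15305353 -86.64437584  45.        ]] [[602.92778234 -79.62502682  45.        ]]
rod dir side [[524.99627595 -87.99418985  45.        ]
 [586.94776048 -84.64432271  45.        ]] top [[596.33962081 -79.57536826  45.        ]
 [552.63753236 -81.35603935  45.        ]]
[[311.87162214 183.52721911]
 [311.9281566  182.91187275]] [[333.11105862 206.74126592]]
[[311.04288552 183.78022913]
 [311.09118829 183.16732448]] [[332.58502014 206.2274475 ]]
```

The rim spans top cols 309–314 (centre about 311.8), and the extended rod axis passes about 4 mm to its right and 2–3 mm low. I'll correct that, advance to just before the mouth and look again.

>>> carry_out([
  {"tx": 0, "ty": 1, "tz": 2.5, "rx": 0, "ry": 0, "rz": 0.015},
  {"tx": 10, "ty": 0.6, "tz": 0, "rx": 0, "ry": 0, "rz": 0},
  {"tx": 10, "ty": 0.7, "tz": 0, "rx": 0, "ry": 0, "rz": 0},
  {"tx": 10, "ty": 0.7, "tz": 0, "rx": 0, "ry": 0, "rz": 0},
  {"tx": 0, "ty": 0, "tz": 0, "rx": 0, "ry": 0, "rz": 0},
  {"tx": 0, "ty": 0, "tz": 0, "rx": 0, "ry": 0, "rz": 0},
])

```text
time: 4.7
tool_pos: [492.5, -82.9, 38.0]
tcp_rot: [-3.141, 0.001, 0.078]
contact_force: [0.4, -0.7, -1.6]
grip_width: 19.8
finger_force: 30.0
```

```bash
python3 - <<'E'
from h import *
for n in("top","side"): cv2.imwrite(f"pics/{n}2.png",bot.capture(n)[:,:,::-1])
t=cv2.imread("pics/top2.png");s=cv2.imread("pics/side2.png")
cv2.imwrite("pics/c6.png",np.hstack([cv2.resize(t[170:205,295:330],(390,390),interpolation=2),cv2.resize(s[190:225,310:345],(390,390),interpolation=2)]))
print(bot.get_obs()["tool_pos"],bot.get_obs()["contact_force"],bot.get_obs()["tcp_rot"])
E
```

```text
[491.98286149 -82.86369031  38.02241605] [-0.05754966 -0.0266613  -1.27197704] [-3.14135070e+00  8.88867663e-04  7.79017294e-02]
```

View pics/c6.png

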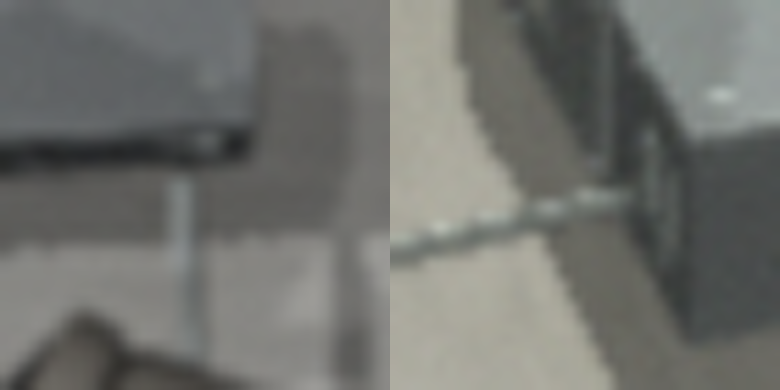

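Crop c6 shows the rod axis pointing at the rim centre in both views: the tip is at top px (310.7,186), and the side-view axis meets the rim within 0.5 px. I'll push in gently.

>>> carry_out([
  {"tx": 5, "ty": 0.3, "tz": 0, "rx": 0, "ry": 0, "rz": 0},
  {"tx": 5, "ty": 0.4, "tz": 0, "rx": 0, "ry": 0, "rz": 0},
  {"tx": 5, "ty": 0.3, "tz": 0, "rx": 0, "ry": 0, "rz": 0},
  {"tx": 5, "ty": 0.4, "tz": 0, "rx": 0, "ry": 0, "rz": 0},
  {"tx": 5, "ty": 0.3, "tz": 0, "rx": 0, "ry": 0, "rz": 0},
  {"tx": 0, "ty": 0, "tz": 0, "rx": 0, "ry": 0, "rz": 0},
])

```text
time: 5.4
tool_pos: [518.3, -81.4, 38.3]
tcp_rot: [3.141, -0.001, 0.078]
contact_force: [-0.3, -0.3, -1.5]
grip_width: 19.8
finger_force: 30.0
```

No contact force, and the tip is about 15 mm in. I'll push on to the latch.

>>> carry_out([
  {"tx": 5, "ty": 0.3, "tz": 0, "rx": 0, "ry": 0, "rz": 0},
  {"tx": 5, "ty": 0.4, "tz": 0, "rx": 0, "ry": 0, "rz": 0},
  {"tx": 5, "ty": 0.3, "tz": 0, "rx": 0, "ry": 0, "rz": 0},
  {"tx": 4, "ty": 0.3, "tz": 0, "rx": 0, "ry": 0, "rz": 0},
  {"tx": 0, "ty": 0, "tz": 0, "rx": 0, "ry": 0, "rz": 0},
])

```text
time: 5.9
tool_pos: [536.8, -80.0, 38.1]
tcp_rot: [3.142, 0.0, 0.078]
contact_force: [-0.9, -0.5, -0.9]
grip_width: 19.8
finger_force: 30.0
```

>>> carry_out([
  {"tx": 3, "ty": 0.2, "tz": 0, "rx": 0, "ry": 0, "rz": 0},
  {"tx": 3, "ty": 0.2, "tz": 0, "rx": 0, "ry": 0, "rz": 0},
  {"tx": 0, "ty": 0, "tz": 0, "rx": 0, "ry": 0, "rz": 0},
])

```text
time: 6.2
tool_pos: [541.9, -79.5, 38.0]
tcp_rot: [-3.141, 0.002, 0.078]
contact_force: [-4.4, -0.7, 0.1]
grip_width: 19.6
finger_force: 30.0
```

The latch is pushing back with about 3–4 N. I'll go a little further.

>>> carry_out([
  {"tx": 2.5, "ty": 0.2, "tz": 0, "rx": 0, "ry": 0, "rz": 0},
  {"tx": 2.5, "ty": 0.2, "tz": 0, "rx": 0, "ry": 0, "rz": 0},
  {"tx": 0, "ty": 0, "tz": 0, "rx": 0, "ry": 0, "rz": 0},
  {"tx": 0, "ty": 0, "tz": 0, "rx": 0, "ry": 0, "rz": 0},
])

```text
time: 6.6
tool_pos: [547.1, -79.2, 38.0]
tcp_rot: [-3.141, 0.001, 0.078]
contact_force: [-4.4, 0.4, -0.8]
grip_width: 19.5
finger_force: 30.0
```

```bash
python3 - <<'E'
from h import *
for n in("top","side"): cv2.imwrite(f"pics/{n}3.png",bot.capture(n)[:,:,::-1])
t=cv2.imread("pics/top3.png");s=cv2.imread("pics/side3.png")
cv2.imwrite("pics/c7.png",np.hstack([cv2.resize(t[125:225,240:340],(390,390),interpolation=2),cv2.resize(s[145:235,290:380],(390,390),interpolation=2)]))
E
```

```text
(no output)
```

View pics/c7.png

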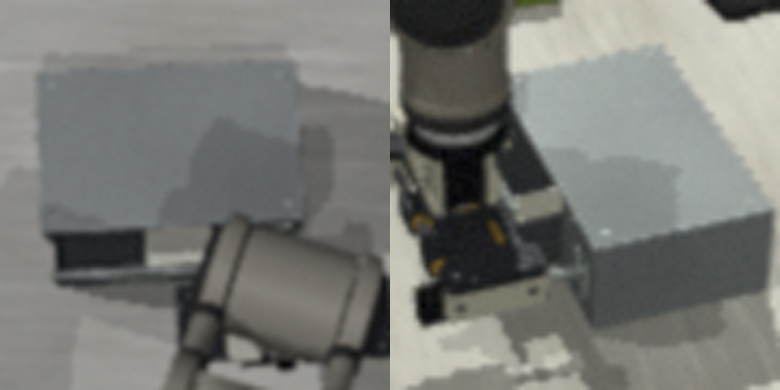

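Crop c7 shows the drawer sprung out, its front at row ~275 in the top crop and the open tray visible, with the rod still in the slot. Next I'll withdraw, move right and lower.

>>> carry_out([
  {"tx": -10, "ty": -0.7, "tz": 0, "rx": 0, "ry": 0, "rz": 0},
  {"tx": -15, "ty": -1, "tz": 0, "rx": 0, "ry": 0, "rz": 0},
  {"tx": -15, "ty": -1, "tz": 0, "rx": 0, "ry": 0, "rz": 0},
  {"tx": -15, "ty": -1, "tz": 0, "rx": 0, "ry": 0, "rz": 0},
  {"tx": -20, "ty": -1.3, "tz": 0, "rx": 0, "ry": 0, "rz": 0},
  {"tx": -30, "ty": -2, "tz": 0, "rx": 0, "ry": 0, "rz": 0},
  {"tx": 0, "ty": 0, "tz": 0, "rx": 0, "ry": 0, "rz": 0},
  {"tx": 0, "ty": -30, "tz": 0, "rx": 0, "ry": 0, "rz": 0},
  {"tx": 0, "ty": -30, "tz": 0, "rx": 0, "ry": 0, "rz": 0},
  {"tx": 0, "ty": 0, "tz": 0, "rx": 0, "ry": 0, "rz": 0},
])

```text
time: 7.7
tool_pos: [444.7, -149.8, 39.1]
tcp_rot: [3.138, -0.005, 0.075]
contact_force: [0.3, 0.4, -1.2]
grip_width: 19.6
finger_force: 30.0
```

>>> carry_out([
  {"tx": 0, "ty": 0, "tz": -10, "rx": 0, "ry": 0, "rz": 0},
  {"tx": 0, "ty": 0, "tz": -10, "rx": 0, "ry": 0, "rz": 0},
  {"tx": 0, "ty": 0, "tz": -6, "rx": 0, "ry": 0, "rz": 0},
  {"tx": 0, "ty": 0, "tz": -3, "rx": 0, "ry": 0, "rz": 0},
  {"tx": 0, "ty": 0, "tz": -2, "rx": 0, "ry": 0, "rz": 0},
  {"tx": 0, "ty": 0, "tz": 0, "rx": 0, "ry": 0, "rz": 0},
  {"tx": 0, "ty": 0, "tz": 0, "rx": 0, "ry": 0, "rz": 0},
])

```text
time: 8.4
tool_pos: [442.6, -146.2, 7.4]
tcp_rot: [3.141, -0.0, 0.078]
contact_force: [0.7, 0.1, -1.2]
grip_width: 19.9
finger_force: 30.0
```

>>> carry_out([
  {"tx": 0, "ty": 0, "tz": -1.5, "rx": 0, "ry": 0, "rz": 0},
  {"tx": 0, "ty": 0, "tz": 0, "rx": 0, "ry": 0, "rz": 0},
  {"tx": 0, "ty": 0, "tz": 0, "rx": 0, "ry": 0, "rz": 0},
])

```text
time: 8.7
tool_pos: [442.5, -146.3, 5.8]
tcp_rot: [3.141, -0.0, 0.078]
contact_force: [1.1, 0.8, -1.3]
grip_width: 20.2
finger_force: 30.0
```

>>> carry_out([
  {"tx": 0, "ty": 0, "tz": 0, "rx": 0, "ry": 0, "rz": 0},
  {"tx": 0, "ty": 0, "tz": 0, "rx": 0, "ry": 0, "rz": 0},
  {"tx": 0, "ty": 0, "tz": 0, "rx": 0, "ry": 0, "rz": 0},
  {"tx": 0, "ty": 0, "tz": 0, "rx": 0, "ry": 0, "rz": 0},
  {"tx": 0, "ty": 0, "tz": 0, "rx": 0, "ry": 0, "rz": 0},
  {"tx": 0, "ty": 0, "tz": 0, "rx": 0, "ry": 0, "rz": 0},
], gripper=0.4)

```text
time: 9.3
tool_pos: [442.5, -146.2, 5.8]
tcp_rot: [3.141, -0.0, 0.078]
contact_force: [0.6, 0.1, 0.1]
grip_width: 54.8
finger_force: 0.0
```

>>> carry_out([
  {"tx": 0, "ty": 0, "tz": 15, "rx": 0, "ry": 0, "rz": 0},
  {"tx": 0, "ty": 0, "tz": 30, "rx": 0, "ry": 0, "rz": 0},
  {"tx": 0, "ty": 0, "tz": 40, "rx": 0, "ry": 0, "rz": 0},
  {"tx": 0, "ty": -20, "tz": 40, "rx": 0, "ry": 0, "rz": 0},
  {"tx": -20, "ty": -40, "tz": 30, "rx": 0, "ry": 0, "rz": 0},
  {"tx": -20, "ty": -40, "tz": 0, "rx": 0, "ry": 0, "rz": 0},
  {"tx": -20, "ty": -40, "tz": 0, "rx": 0, "ry": 0, "rz": 0},
  {"tx": 0, "ty": -40, "tz": 0, "rx": 0, "ry": 0, "rz": 0},
  {"tx": 0, "ty": 0, "tz": 0, "rx": 0, "ry": 0, "rz": 0},
])

```text
time: 10.2
tool_pos: [383.4, -327.9, 158.8]
tcp_rot: [3.139, -0.001, 0.073]
contact_force: [0.5, -0.3, 0.1]
grip_width: 55.0
finger_force: 0.0
```

```bash
python3 - <<'E'
from h import *
t=bot.capture("top")[:,:,::-1];s=bot.capture("side")[:,:,::-1]
cv2.imwrite("pics/c8.png",np.hstack([cv2.resize(t[125:285,230:390],(390,390)),cv2.resize(s[145:325,200:380],(390,390))]))
E
```

```text
(no output)
```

View pics/c8.png

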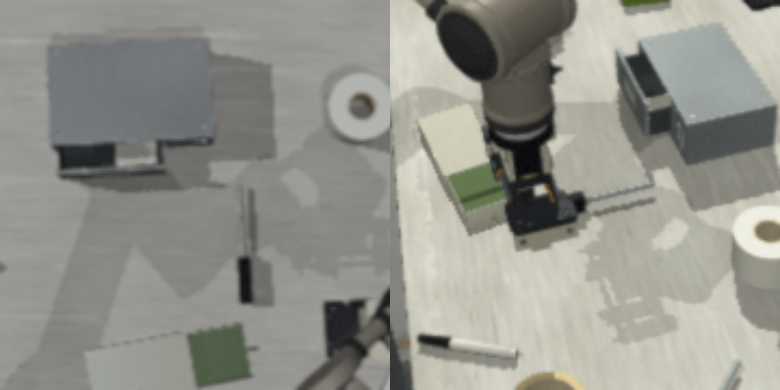

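Crop c8 shows the drawer open. The rod lies flat with its grip at crop (245,280) and its tip at (246,190), well clear of the unit, and the bystanders visible in the crop look undisturbed.

```bash
python3 -c "
from plant import bot
print(bot.close_job())"
```

```text
the job is handed in; nothing more can be done
None
```

The drawer is open, the release rod lies flat on the table clear of the unit, and the job was handed in at about 10 s; the hand-in gave no verdict, and the final picture doesn't show the gift box or coasters, though the arm never went near them.

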